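Load a penetration plunger and thread it through its two guides

TASK

Slide the brass ring weight over the top of the plunger standing in the white holder, so that it rests on the plunger's blue collar. Then take the plunger by its top, with the weight on it, lower it through the stand's upper guide bushing and on through the lower one, and finish still holding it there, upright and still, with its tip about a centimetre above the specimen. The tip must not touch the specimen, and leave the dark ring alone.

Things in the scene. Friction and masses are not known exactly. Their poses are not given: they have to be found in the camera images.
- weight_center (a point): Centre (half-way up) of the loose brass ring weight: outer diameter 44, bore 18, 16 mm high, 130 g or so; lies flat on the desk at the start, to the robot's right of the stand (z axis = bore axis).
- spare_center (a point): Centre of the dark steel ring of the same size, lying flat on the desk; not to be used. The two rings may swap places.
- plunger_center (a point): Half-way point, on the axis, of the loose plunger: 178 mm long, about 150 g, z axis = its axis towards the top, 89 mm to each end. It starts upright and loose in its holder, tip 10 mm above the desk. From the tip up: steel rod 120 mm long, diameter 12; blue collar, diameter 28, 6 mm thick; aluminium shaft, diameter 14, 52 mm long with dark bands, for the weight and for gripping.
- plunger_tip (a point): Centre of the plunger's bottom end, z axis up the plunger; the last 6 mm of the rod taper to diameter 8.
- plunger_seat (a point): Point on the plunger's axis 134 mm above its tip: the weight's centre when it rests on the blue collar, whose top face is 126 mm above the tip. The seated weight leaves 36 mm of shaft free above it to be gripped; the top 5 mm taper to diameter 8.
- holder: White block 64 x 64 x 60 mm high on a grey foot 90 x 90 mm, fixed to the desk, with a vertical hole of diameter 13, 50 mm deep, in the middle of its top, in which the plunger stands. Origin: centre of its underside at desk level.
- stand: Grey plunger stand, fixed to the desk; origin on the bushing axis at desk level, z up, x towards its column (18 x 34 mm, 45 to 64 mm from the axis, 157 mm high, nothing higher). Two coaxial vertical brass bushings, bore 16, outer diameter 30, 15 mm high, each in a 46 x 46 mm bracket. Base 125 x 105 mm.
- upper_mouth (a point): Centre of the upper bushing's top face, on the bushing axis, 155 mm above the desk (its lower face: 140 mm).
- lower_mouth (a point): Centre of the lower bushing's top face, same axis, 90 mm above the desk (its lower face: 75 mm).
- specimen: Steel mould with a hard white specimen, diameter about 60, fixed on the stand under the bushings.
- specimen_top (a point): Centre of the specimen's top face, 46 mm above the desk, 29 mm below the lower bushing.
Mind the look-alikes: they are no part of the job. Of the things that look like the part that bears plunger_center, the larger one is meant.

How it is judged:
On the way, in this order (a step that is already met when the one before it is completed fails the run):
1. the brass weight rests on the blue collar, released, with the plunger standing in its holder (distance between weight_center and plunger_seat below 0.005 m and horizontal distance between plunger_tip and holder below 0.006 m and height (world z) of plunger_tip below 0.016 m and angle between plunger_seat's own z axis and vertical below 0.08 rad and contact force between the fingers and weight below 0.2 N), for 0.2 s.
2. the plunger, with the weight on, has its tip through the upper bushing and not yet through the lower (distance between weight_center and plunger_seat below 0.005 m and z of plunger_tip in the frame of stand between 0.085 and 0.145 m and horizontal distance between plunger_tip and upper_mouth below 0.006 m and horizontal distance between plunger_seat and upper_mouth below 0.01 m), for 0.04 s.
At the end, for the whole second after the job is handed in: The fingers hold the plunger (over 2 N) spanning both bushings: tip within 6 mm of the bushing axis and 3 to 22 mm above the specimen, axis within 0.1 rad of vertical, still (under 20 mm/s), and the brass weight on the blue collar (centre within 5 mm of the seat) (distance between weight_center and plunger_seat below 0.005 m and z of plunger_tip in the frame of stand between 0.049 and 0.068 m and horizontal distance between plunger_tip and upper_mouth below 0.006 m and horizontal distance between plunger_seat and upper_mouth below 0.01 m and angle between plunger_seat's own z axis and vertical below 0.1 rad and contact force between the fingers and plunger above 2 N and contact force between plunger and specimen below 0.1 N and linear speed of plunger below 0.02 m/s); the arm keeps its last pose, push and grip.
It fails at once if the plunger touches the specimen (over 1 N) (contact force between plunger and specimen above 1 N).
It fails at once if the dark ring is moved (over 30 mm) (distance of spare_center from where it was at the start of the episode above 0.03 m).
It also fails if it takes over 72 s, if anything falls off the work surface, if the arm or the gripper's body presses on something with over 40 N, if the wrist force passes 120 N, or if a joint passes its speed limit or range.

ROBOT

A 6-joint arm with a two-finger parallel gripper is mounted at the origin on a cart in front of the work surface, level with it; the furniture and walls round the work are solid. World frame = base frame: x ahead of the robot, y to its left, z up, the work surface at z = 0. Lengths are in m, angles in rad, forces in N, time in s.
With the tool pointing down it reaches from about 0.25 to 0.725 m from the base axis. Payload 4 kg.
Tool frame: the origin (TCP) lies on the centre line of the jaws, within the pads' length; the fingertips stand 19 mm ahead of it and the grasp point (between the pads) is the TCP (tip_extent is the distance from the TCP to the fingertips, in m); z points along the fingers, x is the direction in which the jaws open and shut, and the axes are right-handed (so a half turn about z gives the same grasp; the last joint's range is limited). The gripper opens to 85 mm and grips with 20 to 120 N. Pads are 22 mm wide; open, the fingers measure 114 mm over their backs; the gripper's body (76 mm by 85 mm) begins 54 mm behind the grasp point. The pads swing forward as they close: fully open they stand 13 mm farther back than shut.
Start: joints at [1.301, 0.241, 0.005, 1.335, 0, 1.571], TCP at [0.133, 0.482, 0.25] pointing down, gripper open.
Joint ranges: [-2.72, 2.72], [-1.05, 1.87], [-1.09, 1.28], [-1.99, 2.15], [-1.42, 1.44], [-3.14, 3.14]. Speed limits (rad/s): [2.79, 2.79, 3.14, 3.14, 3.14, 3.14].

INTERFACE

Orientations are given as a rotation vector (axis times angle).
In Python, from workcell import sense, camera, camera_info, close_job, tip_extent gives the robot as it stands.
- The arm moves only by the shell command python3 -m inch 'ROWS' [FORCE]. ROWS is JSON, a list of rows, each an object of numbers: "gripper": the closure in counts, from 0 (fully open) to 255 (shut); "x", "y", "z": the shift along the tool's x, y, z in m; "rx", "ry", "rz": the turn, a rotation vector about the tool's x, y, z in rad. A call has 1 to 20 rows; each row is the pose to reach, as a shift and turn from the pose commanded when the call began, along the tool's axes at that moment; what a row does not reach only later rows make up. A row lasts 1/8 s, in which the tool goes at most 62.5 mm and 10.7 degrees, less where a joint would pass 70% of its speed; a pose out of reach is approached as far as the arm can. A call with a gripper value outside its range is refused whole. The fingers move at their own pace and stop on an object; FORCE is the grip in N (left out, the last holds). Time passes only in rows, so rows that repeat a pose let the fingers close. It gives the time, the measured TCP pose, the force and the opening at its end, in the units of the state.
- sense(): the state, without advancing time (a new reading comes with each control period).
- camera(name): name is "scene" or "top"; returns (picture, depth): 420x560x3 uint8, blue, green, red; 420x560 float32, m along the optical axis (not along the pixel's ray), 0 where there is no reading.
- camera_info(name): a dict with "fx", "fy", "cx", "cy" (pixels), "k1" (the pictures are not rectified: a ray, as slopes to the right and down, at radius r is drawn at 1 + k1 r^2 times it, then the intrinsics apply), "cam_to_world" (4x4, takes a point from camera to world coordinates). Camera axes: x right, y down, z forward; pixel columns grow to the right and rows downward; lengths in m; the calibration is good to about 2 mm. A picture is of the moment at which its call begins. camera_info takes no time and is no camera call.
- close_job(): hands the job in, once; it reports no verdict.
The state is a dict: "time_s": time; "joint_positions": joint angles; "dq": joint speeds; "joint_torque": joint torques, N m; "tcp_pos": TCP position; "tcp_rot": TCP orientation; "ft_force": force on the tool from outside, world axes, zero at the start; "ft_torque": the same for the moment, N m; "gripper_width": finger opening in m.
Only numpy, scipy, OpenCV 4.12 (cv2) and the standard library are available. Lean on these libraries where they do the work, as an engineer would, in place of code of your own. Each camera call takes 0.05 s, during which the arm holds its last target. There are 200 camera calls.

## Working session

There is one attempt and no reset: what is moved stays moved. The work goes in short steps, Python scripts to look and compute and a shell command to move; the robot and the scene stay as the last step left them, time stands still between calls to the robot, and variables do not carry over. Pictures are saved under pics/ and viewed, about 8 in all and at most 12, crops included, and the job is handed in when it is done.

```bash
mkdir -p pics; ls
cat > h.py <<'E'
import numpy as np, cv2
from workcell import sense, camera, camera_info, tip_extent
from scipy.spatial.transform import Rotation as R
def KD(n):
    i=camera_info(n); K=np.array([[i["fx"],0,i["cx"]],[0,i["fy"],i["cy"]],[0,0,1.]])
    return K,np.array([i["k1"],0,0,0.]),np.array(i["cam_to_world"])
def grab(n):
    p,d=camera(n); np.savez(f"{n}.npz",p=p,d=d); return p,d
def cloud(n,d):
    K,D,T=KD(n); h,w=d.shape
    u,v=np.meshgrid(np.arange(w),np.arange(h))
    s=cv2.undistortPoints(np.stack([u,v],-1).reshape(-1,1,2).astype(np.float64),K,D).reshape(h,w,2)
    P=np.concatenate([s*d[...,None],d[...,None]],-1)
    return P@T[:3,:3].T+T[:3,3]
def onplane(n,uv,z):
    K,D,T=KD(n); s=cv2.undistortPoints(np.array(uv,float).reshape(-1,1,2),K,D).reshape(-1,2)
    r=np.c_[s,np.ones(len(s))]@T[:3,:3].T
    return T[:3,3]+r*((z-T[2,3])/r[:,2])[:,None]
E
python3 - <<'E'
from h import *
for n in("scene","top"):
    i=camera_info(n); print(n,{k:np.round(v,3).tolist() for k,v in i.items()})
    p,d=grab(n); cv2.imwrite(f"pics/{n}0.png",p)
s=sense(); print({k:np.round(v,3).tolist() for k,v in s.items()}, tip_extent)
E
```

```text
pics
scene {'fx': 405.852, 'fy': 405.852, 'cx': 280.723, 'cy': 208.699, 'k1': -0.008, 'cam_to_world': [[0.67, -0.323, 0.668, -0.144], [-0.742, -0.311, 0.594, -0.526], [0.016, -0.894, -0.448, 0.557], [0.0, 0.0, 0.0, 1.0]]}
top {'fx': 380.195, 'fy': 380.195, 'cx': 285.744, 'cy': 211.195, 'k1': -0.076, 'cam_to_world': [[-0.019, -0.993, 0.116, 0.386], [-1.0, 0.017, -0.021, 0.031], [0.019, -0.116, -0.993, 0.961], [0.0, 0.0, 0.0, 1.0]]}
{'time_s': 0.1, 'joint_positions': [1.301, 0.241, 0.004, 1.335, -0.0, 1.571], 'dq': [0.001, -0.002, 0.003, -0.004, 0.0, 0.0], 'joint_torque': [0.0, -37.314, 25.301, 0.011, 0.0, 0.0], 'tcp_pos': [0.133, 0.481, 0.249], 'tcp_rot': [2.499, 1.902, -0.002], 'ft_force': [-0.641, 0.041, 0.231], 'ft_torque': [-0.056, -0.014, -0.035], 'gripper_width': 0.085} 0.019
```

View pics/scene0.png

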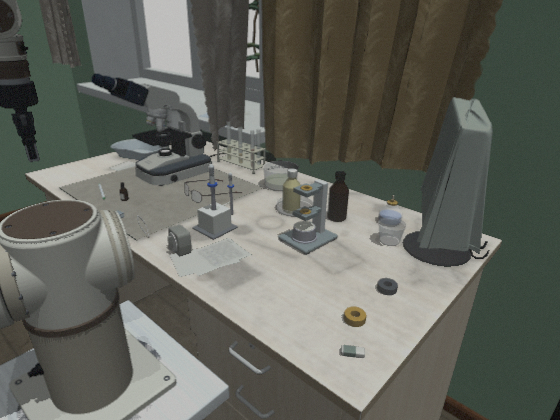

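View pics/top0.png

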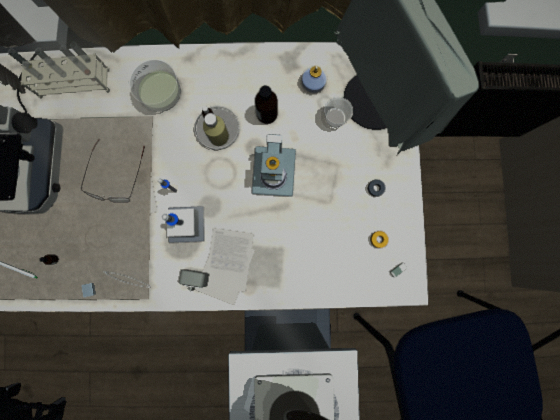

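Scene view: the brass ring is at (355,316) and the dark ring at (387,286). The plunger in its white holder is at (212,195), with a thinner look-alike at (231,190), and the stand is at (308,215). Top view: brass (379,239), dark (376,187), holder (185,224), look-alike (166,186), upper bushing (273,162).

Candidates for the weight are the brass ring (379,239), the dark ring and the bushing; I choose the loose brass one. Candidates for the plunger are the one in the white block at (172,219) and the smaller one at (166,186); I choose the one in the block.

Run:
```python
from h import *
z={n:np.load(n+".npz") for n in("scene","top")}
C={n:cloud(n,z[n]["d"]) for n in z}
def hsv(n): return cv2.cvtColor(z[n]["p"],cv2.COLOR_BGR2HSV)
def rep(n,name,box,cond):
    u0,u1,v0,v1=box; P=C[n][v0:v1,u0:u1].reshape(-1,3); H=hsv(n)[v0:v1,u0:u1].reshape(-1,3); m=cond(P,H)&np.isfinite(P).all(1)
    Q=P[m]; print(n,name,len(Q),"mid",np.round((Q.min(0)+Q.max(0))/2,4),"mean",np.round(Q.mean(0),4),"med",np.round(np.median(Q,0),4),"lo",np.round(Q.min(0),3),"hi",np.round(Q.max(0),3))
b=lambda P,H:(H[:,0]>12)&(H[:,0]<32)&(H[:,1]>120)
blue=lambda P,H:(H[:,0]>100)&(H[:,0]<130)&(H[:,1]>130)
up=lambda lo,hi:(lambda P,H:(P[:,2]>lo)&(P[:,2]<hi))
rep("top","brass",(365,395,225,255),b); rep("scene","brass",(340,370,302,330),b)
rep("top","dark",(362,390,175,200),up(.008,.03)); rep("scene","dark",(372,402,274,298),up(.008,.03))
rep("top","bush",(260,286,150,176),b); rep("scene","bush",(293,318,180,196),b)
rep("top","holdertop",(155,212,200,250),up(.052,.068)); rep("scene","holdertop",(190,245,195,240),up(.052,.068))
rep("top","foot",(155,212,200,250),up(.003,.02));
rep("top","collar",(158,190,208,232),blue);rep("scene","collar",(200,222,175,200),blue)
rep("top","shaft",(155,190,205,232),up(.142,.2));rep("scene","shaft",(200,222,160,200),up(.142,.2))
rep("top","collar2",(155,180,176,196),blue);rep("scene","collar2",(224,240,170,200),blue)
a=cv2.resize(z["scene"]["p"][150:250,180:260],(640,800)[:2],fx=0,fy=0,interpolation=2) if 0 else cv2.resize(z["scene"]["p"][160:250,185:345],None,fx=5,fy=5,interpolation=cv2.INTER_CUBIC)
cv2.imwrite("pics/crop1.png",a)
```

```text
top brass 190 mid [ 0.4223 -0.2217  0.0095] mean [ 0.4216 -0.2214  0.0156] med [ 0.4215 -0.2218  0.0162] lo [ 0.402 -0.242 -0.003] hi [ 0.443 -0.202  0.022]
scene brass 185 mid [ 0.4204 -0.2249  0.0133] mean [ 0.4204 -0.2253  0.016 ] med [ 0.4198 -0.2255  0.016 ] lo [ 0.401 -0.246  0.007] hi [ 0.44  -0.204  0.019]
top dark 209 mid [ 0.553  -0.2217  0.0143] mean [ 0.5522 -0.2212  0.0158] med [ 0.5519 -0.2211  0.0161] lo [ 0.531 -0.243  0.008] hi [ 0.575 -0.2    0.021]
scene dark 235 mid [ 0.553  -0.2228  0.0136] mean [ 0.5505 -0.2241  0.0147] med [ 0.549  -0.2238  0.0155] lo [ 0.529 -0.244  0.008] hi [ 0.577 -0.201  0.019]
top bush 112 mid [0.587  0.0417 0.1231] mean [0.5876 0.0417 0.1446] med [0.5896 0.0419 0.155 ] lo [0.572 0.029 0.087] hi [0.602 0.055 0.159]
scene bush 28 mid [0.5849 0.0386 0.1529] mean [0.5848 0.0398 0.1543] med [0.5865 0.041  0.1547] lo [0.573 0.027 0.149] hi [0.596 0.05  0.157]
top holdertop 613 mid [0.4682 0.263  0.0598] mean [0.4663 0.2584 0.0607] med [0.4618 0.2566 0.0608] lo [0.436 0.23  0.052] hi [0.501 0.296 0.067]
scene holdertop 331 mid [0.4979 0.2634 0.
[... 411 characters left out ...]
 0.1673 -0.1298  0.3441] mean [0.4392 0.2238 0.1524] med [0.4634 0.2551 0.1352] lo [-0.144 -0.526  0.132] hi [0.479 0.267 0.557]
top shaft 76 mid [0.468  0.2631 0.1669] mean [0.4675 0.2611 0.1756] med [0.4675 0.26   0.1823] lo [0.461 0.256 0.143] hi [0.475 0.27  0.191]
scene shaft 95 mid [0.468  0.2617 0.1656] mean [0.4673 0.2603 0.1659] med [0.4667 0.26   0.1659] lo [0.461 0.255 0.143] hi [0.475 0.269 0.189]
top collar2 31 mid [0.5562 0.291  0.0877] mean [0.5549 0.2896 0.095 ] med [0.5524 0.2888 0.0954] lo [0.548 0.284 0.074] hi [0.565 0.298 0.101]
scene collar2 10 mid [0.5536 0.287  0.0938] mean [0.5535 0.2857 0.0939] med [0.5528 0.2856 0.0938] lo [0.547 0.282 0.091] hi [0.56  0.292 0.096]
```

View pics/crop1.png

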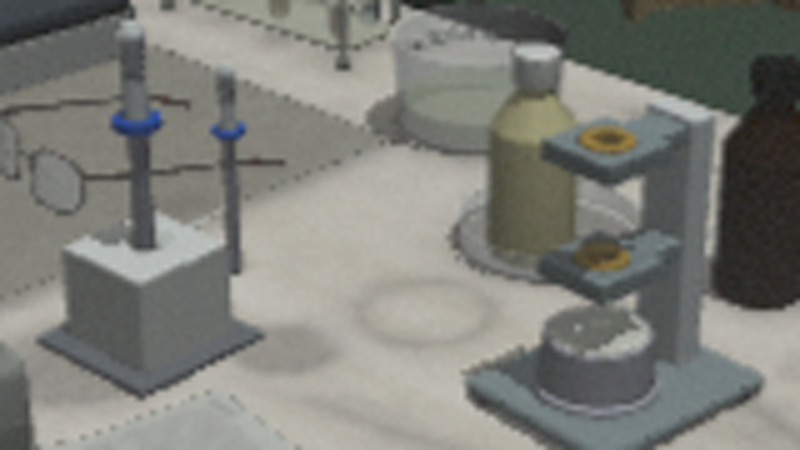

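The crop shows the big plunger in the white block at crop (140,130) and the thin look-alike at (230,150), standing outside the block. The stand's two bushings are at crop (605,140) and (600,255). The heights measured from both views match the text. Next I compute the moves.

```bash
cat >> h.py <<'E'
def delta(x,y,z,yaw):
    "tool-axis shift and rz from the present pose to world x,y,z, tool down, tool x at yaw"
    s=sense(); r=R.from_rotvec(s["tcp_rot"]); t=R.from_euler("z",yaw)*R.from_euler("x",np.pi)
    print("d",np.round(r.inv().apply(np.array([x,y,z])-s["tcp_pos"]),4),"r",np.round((r.inv()*t).as_rotvec(),4))
E
python3 - <<'E'
from h import *
delta(.4215,-.2230,.13,0)
E
```

```text
d [-0.6018  0.4657  0.1206] r [1.2000e-03 1.6000e-03 1.3009e+00]
```

```bash
python3 -m inch '[{"x":-0.6018,"y":0.4657,"z":0,"rz":1.301},{"x":-0.6018,"y":0.4657,"z":0,"rz":1.301},{"x":-0.6018,"y":0.4657,"z":0,"rz":1.301},{"x":-0.6018,"y":0.4657,"z":0,"rz":1.301},{"x":-0.6018,"y":0.4657,"z":0,"rz":1.301},{"x":-0.6018,"y":0.4657,"z":0,"rz":1.301},{"x":-0.6018,"y":0.4657,"z":0,"rz":1.301},{"x":-0.6018,"y":0.4657,"z":0,"rz":1.301},{"x":-0.6018,"y":0.4657,"z":0,"rz":1.301},{"x":-0.6018,"y":0.4657,"z":0,"rz":1.301},{"x":-0.6018,"y":0.4657,"z":0,"rz":1.301},{"x":-0.6018,"y":0.4657,"z":0,"rz":1.301},{"x":-0.6018,"y":0.4657,"z":0.12,"rz":1.301},{"x":-0.6018,"y":0.4657,"z":0.12,"rz":1.301},{"x":-0.6018,"y":0.4657,"z":0.12,"rz":1.301},{"x":-0.6018,"y":0.4657,"z":0.12,"rz":1.301}]' 40
python3 - <<'E'
from h import *
s=sense();print(s["joint_positions"],s["ft_force"]);delta(.4215,-.2230,.023,0)
p,d=grab("scene"); cv2.imwrite("pics/s1.png",cv2.resize(p[170:370,260:460],None,fx=3,fy=3,interpolation=2))
E
```

```text
[ 1.30097902e+00  2.41358544e-01  3.86019198e-03  1.33516783e+00
 -3.33432483e-05  1.57082759e+00] [-0.64074615  0.04142149  0.23084053]
d [-0.6016  0.4657  0.2276] r [1.2000e-03 1.6000e-03 1.3009e+00]validation failed for argument at $[0]...
```

View pics/s1.png

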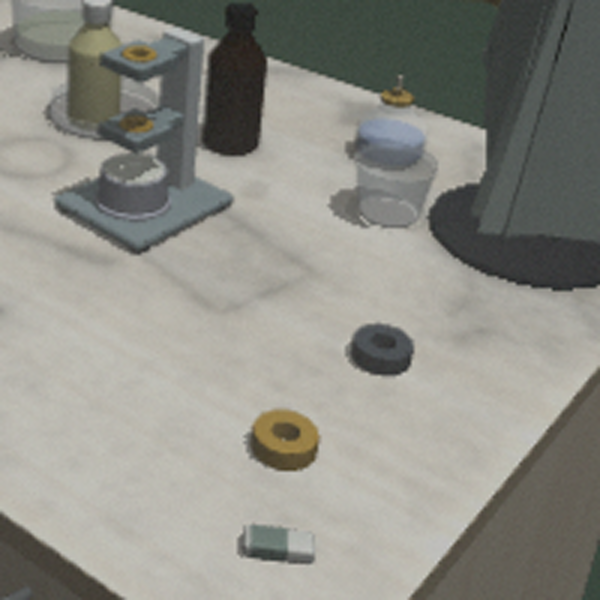

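The arm didn't move: the call was refused. The crop shows the brass ring at crop (285,438) and the dark ring at (382,350). The rows probably need every key.

```bash
python3 -m inch '[{"gripper":0,"x":-0.6,"y":0.466,"z":0,"rx":0.0,"ry":0.0,"rz":1.301}]' 40; python3 -m inch --help 2>&1 | head -20
```

```text
time_s: 0.28
tcp_pos: [0.1568, 0.4259, 0.2491]
tcp_rot: [2.668, 1.659, -0.0]
ft_force: [1.0, -1.4, 0.6]
gripper_width: 0.0856
invalid input: not JSON, or not a number
```

Run:
```python
from h import *
delta(.4215,-.2230,.13,0)
```

```text
d [-0.4648  0.5245  0.1192] r [2.0000e-04 3.0000e-04 1.1125e+00]
```

```bash
python3 -m inch '[{"gripper":0,"x":-0.465,"y":0.525,"z":0,"rx":0,"ry":0,"rz":1.113},{"gripper":0,"x":-0.465,"y":0.525,"z":0,"rx":0,"ry":0,"rz":1.113},{"gripper":0,"x":-0.465,"y":0.525,"z":0,"rx":0,"ry":0,"rz":1.113},{"gripper":0,"x":-0.465,"y":0.525,"z":0,"rx":0,"ry":0,"rz":1.113},{"gripper":0,"x":-0.465,"y":0.525,"z":0,"rx":0,"ry":0,"rz":1.113},{"gripper":0,"x":-0.465,"y":0.525,"z":0,"rx":0,"ry":0,"rz":1.113},{"gripper":0,"x":-0.465,"y":0.525,"z":0,"rx":0,"ry":0,"rz":1.113},{"gripper":0,"x":-0.465,"y":0.525,"z":0,"rx":0,"ry":0,"rz":1.113},{"gripper":0,"x":-0.465,"y":0.525,"z":0,"rx":0,"ry":0,"rz":1.113},{"gripper":0,"x":-0.465,"y":0.525,"z":0,"rx":0,"ry":0,"rz":1.113},{"gripper":0,"x":-0.465,"y":0.525,"z":0.12,"rx":0,"ry":0,"rz":1.113},{"gripper":0,"x":-0.465,"y":0.525,"z":0.12,"rx":0,"ry":0,"rz":1.113},{"gripper":0,"x":-0.465,"y":0.525,"z":0.12,"rx":0,"ry":0,"rz":1.113},{"gripper":0,"x":-0.465,"y":0.525,"z":0.12,"rx":0,"ry":0,"rz":1.113},{"gripper":0,"x":-0.465,"y":0.525,"z":0.12,"rx":0,"ry":0,"rz":1.113}]' 40
python3 - <<'E'
from h import *
s=sense();print(s["joint_positions"],s["ft_force"]);delta(.4215,-.2230,.03,0)
p,d=grab("scene"); cv2.imwrite("pics/s2.png",cv2.resize(p[180:380,260:460],None,fx=3,fy=3,interpolation=2))
E
```

```text
time_s: 2.15
tcp_pos: [0.4236, -0.2245, 0.1321]
tcp_rot: [3.141, 0.002, 0.004]
ft_force: [0.2, 0.2, 0.1]
gripper_width: 0.0854
[-4.87486419e-01  2.86696308e-01 -2.57663177e-01  1.02395515e+00
  2.37354921e-04  1.08173821e+00] [0.15729423 0.19651878 0.07359572]
d [-0.0023 -0.0016  0.1021] r [ 0.001  -0.0023  0.0016]
```

View pics/s2.png

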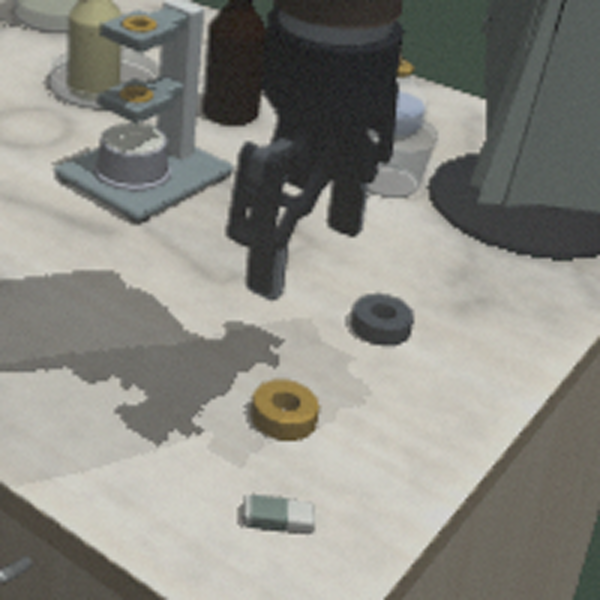

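The gripper is above the brass ring at crop (285,408), with the jaws straddling it along x. The dark ring at (382,318) is clear. I descend and close gently.

```bash
python3 -m inch '[{"gripper":0,"x":-0.002,"y":-0.0015,"z":0.05,"rx":0,"ry":-0.002,"rz":0},{"gripper":0,"x":-0.002,"y":-0.0015,"z":0.09,"rx":0,"ry":-0.002,"rz":0},{"gripper":0,"x":-0.002,"y":-0.0015,"z":0.109,"rx":0,"ry":-0.002,"rz":0},{"gripper":0,"x":-0.002,"y":-0.0015,"z":0.109,"rx":0,"ry":-0.002,"rz":0},{"gripper":160,"x":-0.002,"y":-0.0015,"z":0.109,"rx":0,"ry":-0.002,"rz":0},{"gripper":160,"x":-0.002,"y":-0.0015,"z":0.109,"rx":0,"ry":-0.002,"rz":0},{"gripper":160,"x":-0.002,"y":-0.0015,"z":0.109,"rx":0,"ry":-0.002,"rz":0},{"gripper":160,"x":-0.002,"y":-0.0015,"z":0.109,"rx":0,"ry":-0.002,"rz":0},{"gripper":160,"x":-0.002,"y":-0.0015,"z":0.109,"rx":0,"ry":-0.002,"rz":0},{"gripper":160,"x":-0.002,"y":-0.0015,"z":0.109,"rx":0,"ry":-0.002,"rz":0}]' 20
python3 - <<'E'
from h import *
delta(.4215,-.2230,.023,0)
E
```

```text
time_s: 3.45
tcp_pos: [0.422, -0.2239, 0.023]
tcp_rot: [3.14, 0.001, 0.002]
ft_force: [0.1, 1.4, 6.7]
gripper_width: 0.0431
d [-0.0005 -0.0009  0.    ] r [ 0.0011 -0.001   0.0005]
```

```bash
python3 -m inch '[{"gripper":60,"x":0,"y":0,"z":-0.004,"rx":0,"ry":0,"rz":0},{"gripper":60,"x":0,"y":0,"z":-0.004,"rx":0,"ry":0,"rz":0},{"gripper":60,"x":0,"y":0,"z":-0.03,"rx":0,"ry":0,"rz":0},{"gripper":60,"x":0,"y":0,"z":-0.03,"rx":0,"ry":0,"rz":-1.571},{"gripper":60,"x":0,"y":0,"z":-0.03,"rx":0,"ry":0,"rz":-1.571},{"gripper":60,"x":0,"y":0,"z":-0.03,"rx":0,"ry":0,"rz":-1.571},{"gripper":60,"x":0,"y":0,"z":-0.03,"rx":0,"ry":0,"rz":-1.571},{"gripper":60,"x":0,"y":0,"z":-0.03,"rx":0,"ry":0,"rz":-1.571},{"gripper":60,"x":0,"y":0,"z":-0.03,"rx":0,"ry":0,"rz":-1.571},{"gripper":60,"x":0,"y":0,"z":-0.03,"rx":0,"ry":0,"rz":-1.571},{"gripper":60,"x":0,"y":0,"z":-0.03,"rx":0,"ry":0,"rz":-1.571},{"gripper":60,"x":0,"y":0,"z":-0.03,"rx":0,"ry":0,"rz":-1.571},{"gripper":60,"x":0,"y":0,"z":-0.03,"rx":0,"ry":0,"rz":-1.571}]' 20
python3 - <<'E'
from h import *
print(sense()["joint_positions"][5]);delta(.422,-.2239,.024,np.pi/2)
E
```

```text
time_s: 5.08
tcp_pos: [0.4208, -0.2234, 0.0512]
tcp_rot: [-2.221, -2.22, 0.002]
ft_force: [1.2, 0.0, -0.2]
gripper_width: 0.0651
-0.4872711239050094
d [-0.0005  0.0013  0.0272] r [-0.0022 -0.0001 -0.0002]
```

```bash
python3 -m inch '[{"gripper":60,"x":0,"y":0.0013,"z":0.026,"rx":-0.002,"ry":0,"rz":0},{"gripper":60,"x":0,"y":0.0013,"z":0.026,"rx":-0.002,"ry":0,"rz":0},{"gripper":60,"x":0,"y":0.0013,"z":0.026,"rx":-0.002,"ry":0,"rz":0},{"gripper":170,"x":0,"y":0.0013,"z":0.026,"rx":-0.002,"ry":0,"rz":0},{"gripper":170,"x":0,"y":0.0013,"z":0.026,"rx":-0.002,"ry":0,"rz":0},{"gripper":170,"x":0,"y":0.0013,"z":0.026,"rx":-0.002,"ry":0,"rz":0},{"gripper":170,"x":0,"y":0.0013,"z":0.026,"rx":-0.002,"ry":0,"rz":0},{"gripper":170,"x":0,"y":0.0013,"z":0.026,"rx":-0.002,"ry":0,"rz":0}]' 40
python3 - <<'E'
from h import *
delta(.462,.10,.26,np.pi/2)
E
```

```text
time_s: 6.08
tcp_pos: [0.4227, -0.2238, 0.0265]
tcp_rot: [2.22, 2.221, 0.001]
ft_force: [-1.3, 0.6, 6.2]
gripper_width: 0.0413
d [ 0.3235  0.0398 -0.2338] r [0.0016 0.001  0.0006]
```

```bash
python3 -m inch '[{"gripper":170,"x":0,"y":0,"z":-0.05,"rx":0,"ry":0,"rz":0},{"gripper":170,"x":0,"y":0,"z":-0.1,"rx":0,"ry":0,"rz":0},{"gripper":170,"x":0,"y":0.0,"z":-0.16,"rx":0,"ry":0,"rz":0},{"gripper":170,"x":0.39,"y":0.04,"z":-0.2,"rx":0.002,"ry":0.001,"rz":0},{"gripper":170,"x":0.39,"y":0.04,"z":-0.2,"rx":0.002,"ry":0.001,"rz":0},{"gripper":170,"x":0.39,"y":0.04,"z":-0.2,"rx":0.002,"ry":0.001,"rz":0},{"gripper":170,"x":0.39,"y":0.04,"z":-0.2,"rx":0.002,"ry":0.001,"rz":0},{"gripper":170,"x":0.39,"y":0.04,"z":-0.2,"rx":0.002,"ry":0.001,"rz":0},{"gripper":170,"x":0.39,"y":0.04,"z":-0.2,"rx":0.002,"ry":0.001,"rz":0},{"gripper":170,"x":0.39,"y":0.04,"z":-0.2,"rx":0.002,"ry":0.001,"rz":0},{"gripper":170,"x":0.39,"y":0.04,"z":-0.2,"rx":0.002,"ry":0.001,"rz":0},{"gripper":170,"x":0.39,"y":0.04,"z":-0.2,"rx":0.002,"ry":0.001,"rz":0}]' 40
python3 - <<'E'
from h import *
s=sense(); print(s["ft_force"],s["gripper_width"]);delta(.468,.262,.225,np.pi/2)
a,d=grab("scene"); b,d2=grab("top")
im=np.hstack([cv2.resize(a[110:250,160:300],None,fx=2.8,fy=2.8,interpolation=2),cv2.resize(b[130:270,110:250],None,fx=2.8,fy=2.8,interpolation=2)]); cv2.imwrite("pics/s3.png",im)
E
```

```text
time_s: 7.58
tcp_pos: [0.4614, 0.1653, 0.225]
tcp_rot: [-2.221, -2.219, 0.003]
ft_force: [-0.4, -0.1, -1.0]
gripper_width: 0.0416
[-0.37654618 -0.05630615 -0.99414024] 0.04157344998025409
d [ 0.0967  0.0065 -0.    ] r [-0.003   0.     -0.0006]
```

View pics/s3.png

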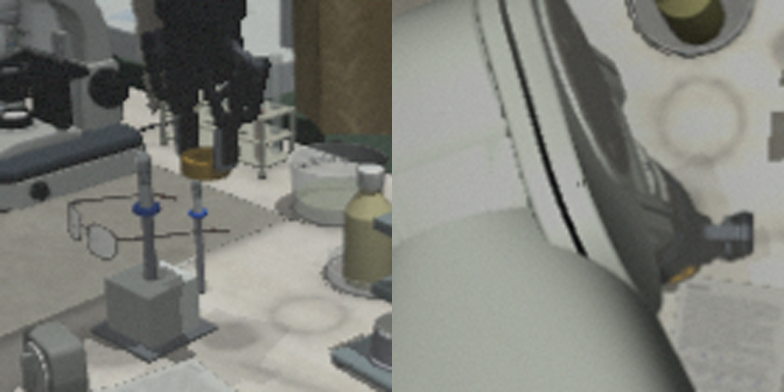

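Ring held in the jaws at left crop (205,162), and the plunger shaft is at (145,180). In the top view the arm hides both. I fit ring and shaft in the scene camera to get the relative offset.

```bash
cat >> h.py <<'E'
from scipy.optimize import least_squares
def circ(P,r,x0):
    f=least_squares(lambda c:np.hypot(P[:,0]-c[0],P[:,1]-c[1])-r,x0,loss="soft_l1",f_scale=.001)
    return f.x, np.sqrt(np.mean(f.fun**2))
def pts(n,box,lo=-9,hi=9,hs=None):
    z=np.load(n+".npz"); u0,u1,v0,v1=box; P=cloud(n,z["d"])[v0:v1,u0:u1].reshape(-1,3)
    H=cv2.cvtColor(z["p"],cv2.COLOR_BGR2HSV)[v0:v1,u0:u1].reshape(-1,3); m=(z["d"][v0:v1,u0:u1].ravel()>0)&(P[:,2]>lo)&(P[:,2]<hi)
    if hs: m&=(H[:,0]>=hs[0])&(H[:,0]<=hs[1])&(H[:,1]>=hs[2])
    return P[m]
E
python3 - <<'E'
from h import *
from scipy.spatial import cKDTree
T=KD("scene")[2]; s=sense(); print("tcp",s["tcp_pos"])
B=pts("scene",(220,248,158,177),.15,.3,(10,32,100)); print("ring",len(B),B.min(0).round(4),B.max(0).round(4),np.percentile(B[:,2],[2,10,90,98]).round(4))
c,e=circ(B,.022,[.461,.165]); print("ring fit",c.round(4),e)
S=pts("scene",(204,220,160,215),.145,.182); S=S[np.hypot(S[:,0]-.468,S[:,1]-.262)<.015]
c2,e2=circ(S,.007,[.468,.262]); print("shaft",len(S),c2.round(4),e2, S[:,2].max())
for lo,hi in((.065,.1),(.1,.128),(.145,.165),(.165,.182)):
    r=.006 if hi<.13 else .007
    S=pts("scene",(200,224,155,245),lo,hi); S=S[np.hypot(S[:,0]-.468,S[:,1]-.262)<.015]; print(lo,len(S),circ(S,r,[.468,.262])[0].round(4))
A=pts("scene",(200,224,155,245),.17,.21); A=A[np.hypot(A[:,0]-.468,A[:,1]-.262)<.015]; print("top z",A[:,2].max())
E
```

```text
tcp [0.46164065 0.16506322 0.22512208]
ring 98 [0.4383 0.1442 0.2009] [0.4704 0.1829 0.2162] [0.2017 0.2039 0.2151 0.2155]
ring fit [0.4643 0.1576] 0.0045899643928416405
shaft 73 [0.47   0.2636] 0.0017341669620564953 0.18192524370358526
0.065 54 [0.4699 0.2636]
0.1 42 [0.4705 0.2638]
0.145 39 [0.4697 0.2632]
0.165 34 [0.4704 0.2642]
top z 0.18953928651040897
```

Run:
```python
from h import *
B=pts("scene",(220,248,158,177),.202,.212,(10,32,100))
for k in range(4):
    c,e=circ(B,.022,[.461,.165]); r=np.hypot(*(B[:,:2]-c).T)-.022; print(len(B),c.round(4),round(e,4)); B=B[np.abs(r)<max(.0025,1.5*e)]
print(np.c_[B,1e3*(np.hypot(*(B[:,:2]-c).T)-.022)][::4].round(4))
z=np.load("scene.npz"); cv2.imwrite("pics/s4.png",cv2.resize(z["p"][150:185,205:260],None,fx=12,fy=12,interpolation=0))
# predicted pixel outline of ring centred at the TCP, calibrated z
K,D,T=KD("scene"); W=np.linalg.inv(T); s=sense()
for zz in(.2005,.2145):
    a=np.linspace(0,2*np.pi,72); Q=np.c_[.4616+.022*np.cos(a),.165+.022*np.sin(a),0*a+zz]; q=cv2.projectPoints(Q,cv2.Rodrigues(W[:3,:3])[0],W[:3,3],K,D)[0][:,0]; print(zz,q.min(0).round(1),q.max(0).round(1))
```

```text
42 [0.4618 0.1639] 0.0049
36 [0.4612 0.1656] 0.0015
32 [0.4611 0.1655] 0.0011
32 [0.4611 0.1655] 0.0011
[[ 0.4383  0.1655  0.2102  0.7375]
 [ 0.4502  0.1472  0.2118 -0.7094]
 [ 0.4453  0.1488  0.2103  0.9395]
 [ 0.4399  0.1569  0.2071  0.859 ]
 [ 0.4467  0.1505  0.2069 -1.1772]
 [ 0.4403  0.1612  0.2032 -0.8191]
 [ 0.4441  0.1512  0.2049  0.2228]
 [ 0.4535  0.1442  0.2042  0.6069]]
0.2005 [224.5 167.1] [242.9 173.7]
0.2145 [224.2 161.7] [242.7 168.1]
```

View pics/s4.png

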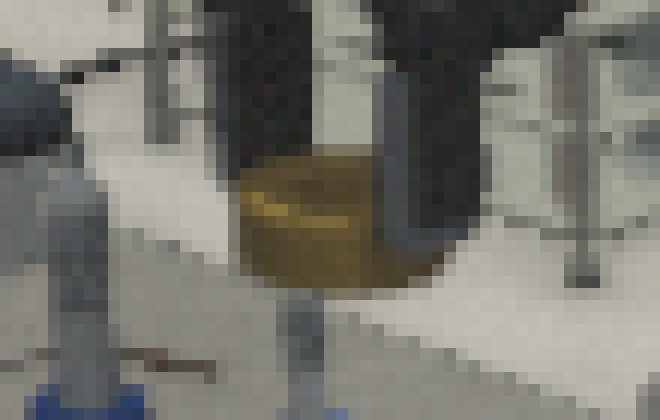

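The ring sits level in the jaws at full-image (225–243, 163–174), where a ring centred on the TCP projects (224.5–242.9, 162–174). So the scene camera agrees with the arm to about 0.5 mm. I refine the shaft position from the blue collar's outline.

Run:
```python
from h import *
p=np.load("scene.npz")["p"]
K,D,T=KD("scene"); W=np.linalg.inv(T); rv=cv2.Rodrigues(W[:3,:3])[0]
def proj(Q): return cv2.projectPoints(np.array(Q,float),rv,W[:3,3],K,D)[0][:,0]
a=np.linspace(0,2*np.pi,40)
def cyl(c,r,z0,z1): return np.vstack([np.c_[c[0]+r*np.cos(a),c[1]+r*np.sin(a),0*a+z] for z in(z0,z1)])
# subpixel rendering fit: blueness weight image
roi=p[178:192,202:222].astype(float); bl=roi[...,0]-roi[...,2]; print(bl.astype(int))
def bluec(c,s=16):
    m=np.zeros((14*s,20*s),np.float32)
    for (r,z0,z1,v) in((.014,.130,.136,1),(.007,.136,.15,0)):
        q=(proj(cyl(c,r,z0,z1))-[202,178]+.5)*s; cv2.fillConvexPoly(m,cv2.convexHull(q.astype(np.int32)),v)
    return cv2.resize(m,(20,14),interpolation=cv2.INTER_AREA)
best=[]
bg=np.median(bl)
for x in np.arange(.463,.4755,.0005):
    for y in np.arange(.257,.269,.0005):
        m=bluec((x,y)).ravel(); A=np.c_[m,np.ones_like(m)]; best.append((np.linalg.lstsq(A,bl.ravel(),rcond=None)[1][0],x,y))
best.sort(); print(np.round(best[:8],4))
# upper shaft columns: gray edges at rows
def sil(c): q=proj(cyl(c,.007,.15,.15)); return q[:,0].min(),q[:,0].max(),q[:,1].mean()
for c in((.470,.2637),(.468,.263)): print(c,np.round(sil(c),2))
print(p[174:178,202:222].mean(2).astype(int))
```

```text
[[-10 -11 -11 -12  -9 -10 -11  -1   3   3   3   3  -1 -10  -9  -8 -10  -9
  -11 -12]
 [-11 -12 -12 -11 -10  -7  -7  -3   1   4   2   3  -4  -7 -14 -16 -17 -10
   -7 -10]
 [ -6  -8  -7  -6  -8  -9 -11  -2   3   5   4   1   3  -9 -10 -14 -17 -11
  -10 -12]
 [ -7 -11 -10  -9  -9 -10  -9   5   5   5   3   3  10  -6 -10  -9  -9  -8
  -10  -8]
 [-11 -10  -9  -9  -9 -10  18  29   8   7   3   3  13  20  32  -2  -9 -10
   -9  -9]
 [-10 -10  -9 -11 -11  13  51  40   9   5   3   5  19  53  61   0 -10 -11
   -9 -10]
 [-10 -11 -12 -10 -11  19  56  53  49  40  38  42  52  54  50  11  -9 -10
   -7 -10]
 [-11 -10 -10 -12  -8  12  39  41  53  50  50  41  39  37  35  -3  -9 -12
  -11 -10]
 [-13 -12 -11 -13 -10  -8  16  37  40  40  43  37  34  25  -3 -11 -10 -11
  -10 -10]
 [-11 -11  -9 -12 -11 -11  -8  -6   8  15  19  12   6  -4  -9 -10 -12 -11
   -9 -10]
 [-11 -11 -13 -11 -11 -10 -13 -11  -1   6   5   5   1  -7 -10 -10 -10 -11
  -10  -8]
 [-12 -12 -11 -13 -10 -12 -12 -11  -2   0   4   2   2 -11 -12 -11 -12 -12
   -9  -9]
 [-11 -10 -11 -10 -12  -9 -10 -12  -5   1   6   5   5  -8 -11 -11 -12 -11
   -9 
[... 192 characters left out ...]
6964903e+04 4.71500000e-01 2.64500000e-01]
 [1.87349258e+04 4.71500000e-01 2.65000000e-01]
 [1.88471508e+04 4.71000000e-01 2.64500000e-01]
 [1.88894073e+04 4.71500000e-01 2.66000000e-01]
 [1.89070391e+04 4.72000000e-01 2.65000000e-01]
 [1.90091611e+04 4.71000000e-01 2.65500000e-01]]
(0.47, 0.2637) [208.66 214.08 177.95]
(0.468, 0.263) [208.23 213.65 178.23]
[[126 131 128 130 132 135 133  94  77  72  80  77 124 133 136 132 134 132
  133 134]
 [130 132 132 131 134 137 133  93  73  68  71  70 120 134 133 132 134 132
  134 134]
 [133 131 133 132 132 133 133  99  88  89  89  80 122 131 131 132 131 130
  130 132]
 [130 129 130 129 133 128 133 104  91  96  93  88 108 128 133 133 131 130
  132 132]]
```

```bash
python3 -m inch '[{"gripper":170,"x":0.05,"y":0.004,"z":0,"rx":0,"ry":0,"rz":0},{"gripper":170,"x":0.08,"y":0.008,"z":0,"rx":-0.002,"ry":0,"rz":0},{"gripper":170,"x":0.099,"y":0.0085,"z":0,"rx":-0.002,"ry":0,"rz":0},{"gripper":170,"x":0.099,"y":0.0085,"z":0,"rx":-0.002,"ry":0,"rz":0},{"gripper":170,"x":0.099,"y":0.0085,"z":0,"rx":-0.002,"ry":0,"rz":0}]' 40
python3 - <<'E'
from h import *
delta(.470,.264,.225,np.pi/2); print(sense()["ft_force"])
p,d=grab("scene"); cv2.imwrite("pics/s5.png",cv2.resize(p[135:205,180:250],None,fx=8,fy=8,interpolation=0))
B=pts("scene",(200,235,145,178),.202,.212,(10,32,100))
for k in range(3):
    c,e=circ(B,.022,[.470,.264]); r=np.hypot(*(B[:,:2]-c).T)-.022; print(len(B),c.round(4),round(e,4)); B=B[np.abs(r)<max(.0025,1.5*e)]
E
```

```text
time_s: 8.3
tcp_pos: [0.4701, 0.2644, 0.2253]
tcp_rot: [-2.222, -2.221, 0.001]
ft_force: [0.3, 0.2, -0.2]
gripper_width: 0.0415
d [-0.0004 -0.0001  0.0003] r [-0.0006 -0.0001 -0.0005]
[ 0.34399054  0.15142851 -0.20533516]
37 [0.4709 0.2631] 0.0044
32 [0.4691 0.2663] 0.0017
28 [0.4693 0.2664] 0.0014
```

View pics/s5.png

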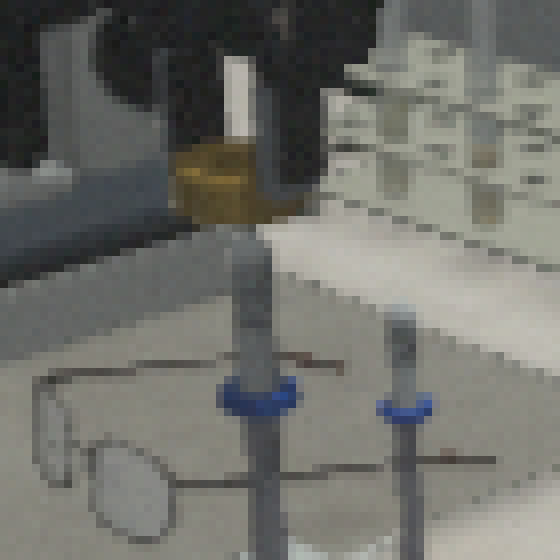

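The ring is over the shaft with left edge at crop x≈170. The shaft top is centred at crop (250,250) and the collar at (258,395). I check the lateral alignment by projection.

Run:
```python
from h import *
K,D,T=KD("scene"); W=np.linalg.inv(T); rv=cv2.Rodrigues(W[:3,:3])[0]
proj=lambda Q: cv2.projectPoints(np.array(Q,float),rv,W[:3,3],K,D)[0][:,0]
a=np.linspace(0,2*np.pi,90); cy=lambda c,r,z:proj(np.c_[c[0]+r*np.cos(a),c[1]+r*np.sin(a),0*a+z])
c=(.4701,.2644)
for n,r,z in(("ringbot",.022,.1985),("ringtop",.022,.2145),("shaft",.007,.175),("shaft",.007,.15),("collar",.014,.133)):
    q=cy(c,r,z); print(n,q.min(0).round(2),q.max(0).round(2))
p=np.load("scene.npz")["p"]
g=p.mean(2).astype(int)
print("ring rows",[(r,[tuple(x) for x in p[r,198:206]]) for r in(158,160)])
for r in(160,161,162): print(r,p[r,214:224].tolist())
for r in(170,172,174,176): print(r,g[r,205:218])
```

```text
ringbot [201.37 157.45] [218.75 163.32]
ringtop [200.92 151.59] [218.42 157.28]
shaft [207.91 167.96] [213.38 169.91]
shaft [208.52 176.87] [213.94 178.91]
collar [206.24 181.8 ] [216.99 185.98]
ring rows [(158, [(np.uint8(78), np.uint8(71), np.uint8(66)), (np.uint8(80), np.uint8(73), np.uint8(67)), (np.uint8(78), np.uint8(75), np.uint8(70)), (np.uint8(68), np.uint8(81), np.uint8(84)), (np.uint8(52), np.uint8(69), np.uint8(77)), (np.uint8(40), np.uint8(62), np.uint8(71)), (np.uint8(44), np.uint8(67), np.uint8(78)), (np.uint8(46), np.uint8(76), np.uint8(86))]), (160, [(np.uint8(77), np.uint8(72), np.uint8(66)), (np.uint8(77), np.uint8(72), np.uint8(65)), (np.uint8(78), np.uint8(72), np.uint8(67)), (np.uint8(89), np.uint8(101), np.uint8(103)), (np.uint8(60), np.uint8(76), np.uint8(83)), (np.uint8(41), np.uint8(61), np.uint8(71)), (np.uint8(48), np.uint8(68), np.uint8(76)), (np.uint8(44), np.uint8(66), np.uint8(75))])]
160 [[55, 68, 72], [53, 64, 68], [49, 63, 70], [43, 57, 63], [78, 85, 87], [93, 98, 99], [139, 146, 148], [155, 163, 168], [155, 165, 166], [111, 119, 118]]
161 [[44, 61, 71], [41, 61, 70], [43, 58, 69], [54, 63, 60], [77, 82, 81], [91, 97, 95], [140, 148, 151], [152, 160, 164], [158, 167, 169], [148, 157, 159]]
162 [[83, 99, 107], [92, 106, 112], [137, 144, 148], [146, 154, 155], [145, 152, 154], [144, 151, 155], [154, 162, 165], [156, 165, 168], [156, 165, 169], [157, 166, 168]]
170 [101  99  99  99  84  80  81  70  73 121 133 128 137]
172 [104 112 122 128  81  74  77  71  73 119 127 131 132]
174 [131 132 135 133  89  78  75  76  81 123 136 136 134]
176 [132 134 135 132  98  88  88  81  82 121 133 133 134]
```

```bash
python3 -m inch '[{"gripper":170,"x":-0.0005,"y":0.0003,"z":0.006,"rx":0,"ry":0,"rz":0},{"gripper":170,"x":-0.0005,"y":0.0003,"z":0.012,"rx":0,"ry":0,"rz":0},{"gripper":170,"x":-0.0005,"y":0.0003,"z":0.018,"rx":0,"ry":0,"rz":0},{"gripper":170,"x":-0.0005,"y":0.0003,"z":0.022,"rx":0,"ry":0,"rz":0},{"gripper":170,"x":-0.0005,"y":0.0003,"z":0.022,"rx":0,"ry":0,"rz":0},{"gripper":170,"x":-0.0005,"y":0.0003,"z":0.022,"rx":0,"ry":0,"rz":0}]' 40
```

```text
time_s: 9.1
tcp_pos: [0.4707, 0.2653, 0.2035]
tcp_rot: [-2.22, -2.222, -0.002]
ft_force: [0.2, -0.9, -0.6]
gripper_width: 0.0411
```

```bash
python3 -m inch '[{"gripper":170,"x":0,"y":0,"z":0.008,"rx":0,"ry":0,"rz":0},{"gripper":170,"x":0,"y":0,"z":0.016,"rx":0,"ry":0,"rz":0},{"gripper":170,"x":0,"y":0,"z":0.024,"rx":0,"ry":0,"rz":0},{"gripper":170,"x":0,"y":0,"z":0.032,"rx":0,"ry":0,"rz":0},{"gripper":170,"x":0,"y":0,"z":0.037,"rx":0,"ry":0,"rz":0},{"gripper":170,"x":0,"y":0,"z":0.037,"rx":0,"ry":0,"rz":0},{"gripper":170,"x":0,"y":0,"z":0.037,"rx":0,"ry":0,"rz":0}]' 40
python3 - <<'E'
from h import *
print(sense()["ft_force"],sense()["tcp_pos"])
p,d=grab("scene"); cv2.imwrite("pics/s6.png",cv2.resize(p[135:255,160:280],None,fx=5,fy=5,interpolation=2))
E
```

```text
time_s: 9.98
tcp_pos: [0.4708, 0.2653, 0.1666]
tcp_rot: [-2.22, -2.222, -0.002]
ft_force: [0.4, 0.3, -0.3]
gripper_width: 0.0412
[ 0.40234348  0.29737156 -0.30867104] [0.47077802 0.26531799 0.16664308]
```

View pics/s6.png

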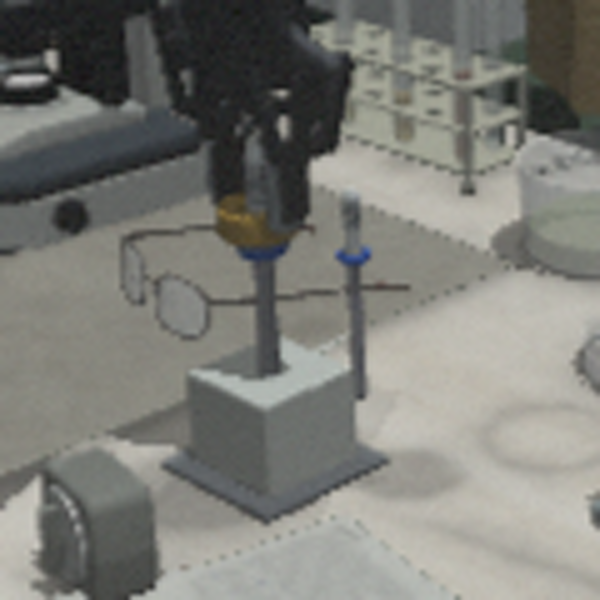

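The ring is on the shaft directly above the blue collar at crop (262,240), and the plunger still stands upright in the holder. I release it, then check.

```bash
python3 -m inch '[{"gripper":170,"x":0,"y":0,"z":0.0025,"rx":0,"ry":0,"rz":0},{"gripper":170,"x":0,"y":0,"z":0.0025,"rx":0,"ry":0,"rz":0},{"gripper":70,"x":0,"y":0,"z":0.0025,"rx":0,"ry":0,"rz":0},{"gripper":70,"x":0,"y":0,"z":0.0025,"rx":0,"ry":0,"rz":0},{"gripper":70,"x":0,"y":0,"z":0.0025,"rx":0,"ry":0,"rz":0},{"gripper":70,"x":0,"y":0,"z":0.0025,"rx":0,"ry":0,"rz":0},{"gripper":70,"x":0,"y":0,"z":-0.008,"rx":0,"ry":0,"rz":0},{"gripper":70,"x":0,"y":0,"z":-0.008,"rx":0,"ry":0,"rz":0},{"gripper":70,"x":0,"y":0,"z":-0.008,"rx":0,"ry":0,"rz":0},{"gripper":70,"x":0,"y":0,"z":-0.008,"rx":0,"ry":0,"rz":0}]' 40
python3 - <<'E'
from h import *
s=sense(); print(s["ft_force"],s["tcp_pos"]); grab("scene")
K,D,T=KD("scene")
B=pts("scene",(195,228,165,195),.10,.19,(10,32,110)); print(len(B),B.min(0).round(4),B.max(0).round(4),np.percentile(B[:,2],[3,97]))
for k in range(4):
    c,e=circ(B[(B[:,2]<.149)],.022,[.470,.264]); r=np.hypot(*(B[:,:2]-c).T)-.022; print(len(B),c.round(4),round(e,4)); B=B[np.abs(r)<max(.0025,1.5*e)]
for lo,hi,r in((.065,.1,.006),(.1,.128,.006),(.155,.182,.007)):
    S=pts("scene",(200,224,155,245),lo,hi); S=S[np.hypot(S[:,0]-.47,S[:,1]-.264)<.011]; print(lo,len(S),circ(S,r,[.468,.262])[0].round(4))
E
```

```text
time_s: 11.28
tcp_pos: [0.4704, 0.2651, 0.1742]
tcp_rot: [-2.22, -2.222, -0.001]
ft_force: [1.3, -0.7, 0.8]
gripper_width: 0.0619
[ 1.33096354 -0.66604099  0.78425042] [0.47044818 0.26510741 0.17422396]
51 [0.4458 0.245  0.1399] [0.4712 0.2814 0.1535] [0.14113892 0.15289442]
51 [0.4712 0.2666] 0.001
32 [0.4712 0.2667] 0.0008
32 [0.4712 0.2667] 0.0008
32 [0.4712 0.2667] 0.0008
0.065 52 [0.4701 0.2647]
0.1 44 [0.4706 0.2654]
0.155 53 [0.4702 0.2661]
```

The weight now spans z 0.140–0.153, so it is seated. I grip the top of the shaft and lift.

```bash
python3 -m inch '[{"gripper":70,"x":0,"y":0,"z":-0.001,"rx":0,"ry":0,"rz":0},{"gripper":255,"x":0,"y":0,"z":-0.001,"rx":0,"ry":0,"rz":0},{"gripper":255,"x":0,"y":0,"z":-0.001,"rx":0,"ry":0,"rz":0},{"gripper":255,"x":0,"y":0,"z":-0.001,"rx":0,"ry":0,"rz":0},{"gripper":255,"x":0,"y":0,"z":-0.001,"rx":0,"ry":0,"rz":0},{"gripper":255,"x":0,"y":0,"z":-0.001,"rx":0,"ry":0,"rz":0},{"gripper":255,"x":0,"y":0,"z":-0.001,"rx":0,"ry":0,"rz":0},{"gripper":255,"x":0,"y":0,"z":-0.001,"rx":0,"ry":0,"rz":0}]' 60
python3 - <<'E'
from h import *
s=sense(); print(s["ft_force"],s["ft_torque"],s["tcp_pos"]); grab("scene")
for lo,hi,r in((.065,.1,.006),(.1,.128,.006)):
    S=pts("scene",(200,224,155,245),lo,hi); S=S[np.hypot(S[:,0]-.47,S[:,1]-.264)<.011]; print(lo,len(S),circ(S,r,[.468,.262])[0].round(4))
E
```

```text
time_s: 12.32
tcp_pos: [0.4706, 0.265, 0.1755]
tcp_rot: [-2.221, -2.222, -0.001]
ft_force: [0.6, -1.5, 1.4]
gripper_width: 0.0122
[ 0.61316774 -1.54668751  1.42207392] [-0.66030804  0.00639913 -0.03774398] [0.47062379 0.2649728  0.17548779]
0.065 53 [0.4701 0.2649]
0.1 44 [0.4701 0.265 ]
```

```bash
python3 -m inch '[{"gripper":255,"x":0,"y":0,"z":-0.01,"rx":0,"ry":0,"rz":0},{"gripper":255,"x":0,"y":0,"z":-0.025,"rx":0,"ry":0,"rz":0},{"gripper":255,"x":0,"y":0,"z":-0.045,"rx":0,"ry":0,"rz":0},{"gripper":255,"x":0,"y":0,"z":-0.07,"rx":0,"ry":0,"rz":0},{"gripper":255,"x":0,"y":0,"z":-0.1,"rx":0,"ry":0,"rz":0},{"gripper":255,"x":0,"y":0,"z":-0.13,"rx":0,"ry":0,"rz":0},{"gripper":255,"x":0,"y":0,"z":-0.155,"rx":0,"ry":0,"rz":0},{"gripper":255,"x":0,"y":0,"z":-0.17,"rx":0,"ry":0,"rz":0},{"gripper":255,"x":0,"y":0,"z":-0.17,"rx":0,"ry":0,"rz":0},{"gripper":255,"x":0,"y":0,"z":-0.17,"rx":0,"ry":0,"rz":0}]' 60
cat >> h.py <<'E'
def projector(n):
    K,D,T=KD(n); W=np.linalg.inv(T); rv=cv2.Rodrigues(W[:3,:3])[0]
    return lambda Q: cv2.projectPoints(np.array(Q,float),rv,W[:3,3],K,D)[0][:,0]
def bush(n,p,z,c0,s=8):
    "fit an annulus (30/16) at height z to the yellowness picture"
    pr=projector(n); a=np.linspace(0,2*np.pi,60); cy=lambda c,r,z:pr(np.c_[c[0]+r*np.cos(a),c[1]+r*np.sin(a),0*a+z])
    q=cy(c0,.022,z); u0,v0=np.floor(q.min(0)).astype(int); u1,v1=np.ceil(q.max(0)).astype(int)
    f=p.astype(float); y=(f[...,2]-f[...,0])[v0:v1,u0:u1]; h,w=y.shape
    best=[]
    for dx in np.arange(-.008,.0081,.0005):
        for dy in np.arange(-.008,.0081,.0005):
            c=(c0[0]+dx,c0[1]+dy); m=np.zeros((h*s,w*s),np.float32)
            for r,v in((.015,1),(.008,0)): cv2.fillConvexPoly(m,((cy(c,r,z)-[u0,v0]+.5)*s).astype(np.int32),v)
            m=cv2.resize(m,(w,h),interpolation=cv2.INTER_AREA).ravel()
            best.append((-np.corrcoef(m,y.ravel())[0,1],*c))
    b=np.array(sorted(best)[:6]); return b[0,0].round(3),b[:,1:].mean(0).round(4)
E
python3 - <<'E'
from h import *
s=sense(); print(s["ft_force"],s["tcp_pos"],s["gripper_width"])
t0=np.load("top.npz")
p,d=grab("scene")
print("scene up",bush("scene",p,.155,(.586,.041)),"lo",bush("scene",p,.09,(.586,.041)))
# top.npz overwritten at step s3 (bushing occluded?); fresh
q,_=grab("top"); print("top up",bush("top",q,.155,(.587,.041)),"top0",bush("top",cv2.imread("pics/top0.png"),.155,(.587,.041)))
print("scene0",bush("scene",cv2.imread("pics/scene0.png"),.155,(.586,.041)),bush("scene",cv2.imread("pics/scene0.png"),.09,(.586,.041)))
S=pts("scene",(150,300,40,245),.12,.4); S=S[np.hypot(S[:,0]-.47,S[:,1]-.264)<.04]
tcp=s["tcp_pos"]
for lo,hi,r in((.19,.225,.006),(.225,.25,.006),(.25,.285,.006)):
    A=S[(S[:,2]>lo)&(S[:,2]<hi)&(np.hypot(S[:,0]-.47,S[:,1]-.264)<.012)]; print(lo,len(A),circ(A,r,[.468,.262])[0].round(4))
A=S[np.hypot(S[:,0]-.47,S[:,1]-.264)<.012]; print("tip z",A[:,2].min())
E
```

```text
time_s: 13.62
tcp_pos: [0.4702, 0.2651, 0.3449]
tcp_rot: [-2.22, -2.221, -0.0]
ft_force: [0.4, -0.4, -2.7]
gripper_width: 0.0121
[ 0.44557948 -0.43132228 -2.72378814] [0.47022625 0.26506463 0.34493569] 0.012057810715887197
scene up (np.float64(-0.802), array([0.5862, 0.0398])) lo (np.float64(-0.771), array([0.586 , 0.0398]))
top up (np.float64(-0.91), array([0.5865, 0.0413])) top0 (np.float64(-0.91), array([0.5865, 0.0413]))
scene0 (np.float64(-0.802), array([0.5862, 0.0398])) (np.float64(-0.756), array([0.5859, 0.0399]))
0.19 62 [0.47   0.2648]
0.225 47 [0.4699 0.2653]
0.25 69 [0.4697 0.2655]
tip z 0.18078663644485882
```

The plunger hangs vertical on the TCP axis, with the tip at about 0.18. The upper bushing is at (0.5862,0.0398) from the scene view and (0.5865,0.0413) from the top; the lower one agrees. I move above it.

```bash
python3 -c "
from h import *
delta(.5862,.0402,.345,np.pi/2)"
python3 -m inch '[{"gripper":255,"x":-0.03,"y":0.015,"z":0,"rx":0,"ry":0,"rz":0},{"gripper":255,"x":-0.065,"y":0.035,"z":0,"rx":0,"ry":0,"rz":0},{"gripper":255,"x":-0.105,"y":0.055,"z":0,"rx":0,"ry":0,"rz":0},{"gripper":255,"x":-0.145,"y":0.075,"z":0,"rx":0,"ry":0,"rz":0},{"gripper":255,"x":-0.18,"y":0.095,"z":0,"rx":0,"ry":0,"rz":0},{"gripper":255,"x":-0.21,"y":0.11,"z":0,"rx":0,"ry":0,"rz":0},{"gripper":255,"x":-0.2248,"y":0.116,"z":0,"rx":0,"ry":0,"rz":0},{"gripper":255,"x":-0.2248,"y":0.116,"z":0,"rx":0,"ry":0,"rz":0},{"gripper":255,"x":-0.2248,"y":0.116,"z":0,"rx":0,"ry":0,"rz":0},{"gripper":255,"x":-0.2248,"y":0.116,"z":0,"rx":0,"ry":0,"rz":0}]' 60
python3 - <<'E'
from h import *
delta(.5862,.0402,.345,np.pi/2); s=sense(); print(s["ft_force"])
p,d=grab("scene"); x,y=s["tcp_pos"][:2]
q=projector("scene")([[x,y,.18],[x,y,.26],[x,y,.155]]); print(q.round(1))
S=pts("scene",(250,370,60,240),.15,.4); S=S[np.hypot(S[:,0]-x,S[:,1]-y)<.012]
for lo,hi in((.19,.225),(.225,.25),(.25,.285)):
    A=S[(S[:,2]>lo)&(S[:,2]<hi)]; print(lo,len(A),circ(A,.006,[x,y])[0].round(4))
print("tip z",S[S[:,2]>.165][:,2].min()); print("bush",bush("scene",p,.155,(.586,.041)))
u,v=q[2].astype(int); cv2.imwrite("pics/s7.png",cv2.resize(p[v-50:v+50,u-50:u+50],None,fx=6,fy=6,interpolation=2))
E
```

```text
d [-0.2248  0.1159 -0.0008] r [-0.0018 -0.0003  0.0009]
time_s: 14.98
tcp_pos: [0.5863, 0.0416, 0.3454]
tcp_rot: [-2.218, -2.224, -0.002]
ft_force: [0.1, 0.4, -2.9]
gripper_width: 0.0124
d [-0.0014 -0.0001  0.0004] r [ 0.0001 -0.0013  0.0026]
[ 0.107661    0.43663165 -2.89654466]
[[306.  177.8]
 [307.5 146.3]
 [305.5 187.1]]
0.19 68 [0.5865 0.0419]
0.225 50 [0.5861 0.0421]
0.25 75 [0.5857 0.042 ]
tip z 0.1802375081502654
bush (np.float64(-0.757), array([0.5862, 0.0398]))
```

View pics/s7.png

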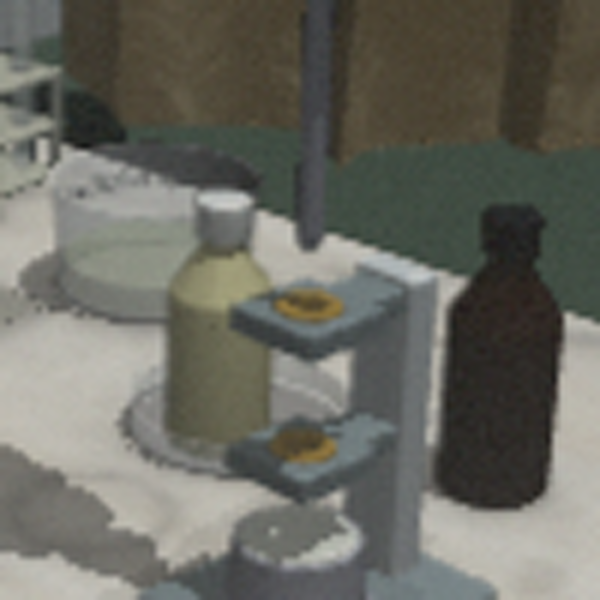

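The tip at crop (310,242) hangs over the upper bushing, whose hole is at about (308,303). Extrapolating the rod axis hits x≈307.5, so they're aligned to within about 1 mm. I lower slowly and watch the force.

```bash
python3 -m inch '[{"gripper":255,"x":-0.001,"y":0,"z":0.005,"rx":0,"ry":-0.001,"rz":0},{"gripper":255,"x":-0.001,"y":0,"z":0.011,"rx":0,"ry":-0.001,"rz":0},{"gripper":255,"x":-0.001,"y":0,"z":0.017,"rx":0,"ry":-0.001,"rz":0},{"gripper":255,"x":-0.001,"y":0,"z":0.022,"rx":0,"ry":-0.001,"rz":0},{"gripper":255,"x":-0.001,"y":0,"z":0.026,"rx":0,"ry":-0.001,"rz":0},{"gripper":255,"x":-0.001,"y":0,"z":0.03,"rx":0,"ry":-0.001,"rz":0},{"gripper":255,"x":-0.001,"y":0,"z":0.03,"rx":0,"ry":-0.001,"rz":0},{"gripper":255,"x":-0.001,"y":0,"z":0.03,"rx":0,"ry":-0.001,"rz":0}]' 60; python3 -c "
from h import *
s=sense();print(s['ft_force'],s['ft_torque'],s['tcp_pos'])"
```

```text
time_s: 16.02
tcp_pos: [0.5868, 0.0393, 0.3153]
tcp_rot: [2.221, 2.222, 0.0]
ft_force: [0.6, -0.0, -2.5]
gripper_width: 0.012
[ 0.57018086 -0.03516433 -2.46499708] [ 0.01127134  0.00308951 -0.03328641] [0.58676191 0.03931121 0.31532055]
```

No contact with the tip 5 mm into the bushing. I continue to about 0.12 and dwell.

```bash
python3 -m inch '[{"gripper":255,"x":0,"y":0,"z":0.005,"rx":0,"ry":0,"rz":0},{"gripper":255,"x":0,"y":0,"z":0.01,"rx":0,"ry":0,"rz":0},{"gripper":255,"x":0,"y":0,"z":0.016,"rx":0,"ry":0,"rz":0},{"gripper":255,"x":0,"y":0,"z":0.022,"rx":0,"ry":0,"rz":0},{"gripper":255,"x":0,"y":0,"z":0.028,"rx":0,"ry":0,"rz":0},{"gripper":255,"x":0,"y":0,"z":0.034,"rx":0,"ry":0,"rz":0},{"gripper":255,"x":0,"y":0,"z":0.034,"rx":0,"ry":0,"rz":0},{"gripper":255,"x":0,"y":0,"z":0.034,"rx":0,"ry":0,"rz":0}]' 60
python3 - <<'E'
from h import *
s=sense();print(s['ft_force'],s['ft_torque'],s['tcp_pos'])
p,d=grab("scene"); x,y=s["tcp_pos"][:2]
S=pts("scene",(250,370,60,260),.09,.4); S=S[np.hypot(S[:,0]-x,S[:,1]-y)<.012]
for lo,hi in((.118,.138),(.165,.19),(.19,.225)):
    A=S[(S[:,2]>lo)&(S[:,2]<hi)]; print(lo,len(A),circ(A,.006,[x,y])[0].round(4))
u,v=305,187; cv2.imwrite("pics/s8.png",cv2.resize(p[v-50:v+50,u-50:u+50],None,fx=6,fy=6,interpolation=2))
E
```

```text
time_s: 17.02
tcp_pos: [0.5867, 0.0393, 0.281]
tcp_rot: [-2.22, -2.222, 0.0]
ft_force: [2.0, 0.5, -3.2]
gripper_width: 0.0125
[ 2.02972275  0.5340302  -3.23407316] [ 0.31381653 -0.12327284  0.00249706] [0.58668123 0.03934827 0.2810414 ]
0.118 21 [0.587  0.0399]
0.165 44 [0.5868 0.0398]
0.19 68 [0.5862 0.0399]
```

View pics/s8.png

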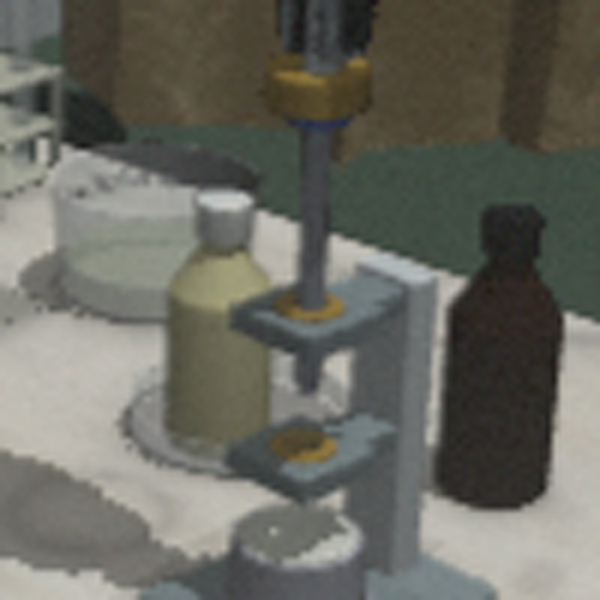

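The tip has passed the upper bushing at crop (310,385), with the weight on the collar. The rod sits a little right of the bushing centre, and the +y contact force agrees (about 2 N). I shift +1.2 mm in y and go on to the lower mouth.

```bash
python3 -m inch '[{"gripper":255,"x":0.0012,"y":0.0003,"z":0,"rx":0,"ry":0,"rz":0},{"gripper":255,"x":0.0012,"y":0.0003,"z":0,"rx":0,"ry":0,"rz":0},{"gripper":255,"x":0.0012,"y":0.0003,"z":0.006,"rx":0,"ry":0,"rz":0},{"gripper":255,"x":0.0012,"y":0.0003,"z":0.012,"rx":0,"ry":0,"rz":0},{"gripper":255,"x":0.0012,"y":0.0003,"z":0.017,"rx":0,"ry":0,"rz":0},{"gripper":255,"x":0.0012,"y":0.0003,"z":0.017,"rx":0,"ry":0,"rz":0}]' 60; python3 -c "
from h import *
s=sense();print(s['ft_force'],s['ft_torque'],s['tcp_pos'])"
```

```text
time_s: 17.82
tcp_pos: [0.5866, 0.0405, 0.2633]
tcp_rot: [-2.22, -2.222, 0.002]
ft_force: [0.9, 0.2, -3.0]
gripper_width: 0.0121
[ 0.94417151  0.19748597 -3.00192946] [-0.08233332  0.02033031  0.02159568] [0.58660324 0.0404674  0.26332856]
```

Contact is gone. Tip at about 0.098; I go through the lower bushing in small steps.

```bash
python3 -m inch '[{"gripper":255,"x":0,"y":0,"z":0.004,"rx":0,"ry":0,"rz":0},{"gripper":255,"x":0,"y":0,"z":0.008,"rx":0,"ry":0,"rz":0},{"gripper":255,"x":0,"y":0,"z":0.012,"rx":0,"ry":0,"rz":0},{"gripper":255,"x":0,"y":0,"z":0.015,"rx":0,"ry":0,"rz":0},{"gripper":255,"x":0,"y":0,"z":0.018,"rx":0,"ry":0,"rz":0},{"gripper":255,"x":0,"y":0,"z":0.018,"rx":0,"ry":0,"rz":0},{"gripper":255,"x":0,"y":0,"z":0.018,"rx":0,"ry":0,"rz":0}]' 60; python3 -c "
from h import *
s=sense();print(s['ft_force'],s['ft_torque'],s['tcp_pos'])"
```

```text
time_s: 18.7
tcp_pos: [0.5871, 0.0405, 0.2463]
tcp_rot: [2.221, 2.222, 0.0]
ft_force: [-0.4, -0.0, -2.8]
gripper_width: 0.0123
[-0.36669779 -0.02704657 -2.81009612] [0.01184272 0.00391831 0.01776424] [0.58710474 0.04053573 0.24627308]
```

```bash
python3 -m inch '[{"gripper":255,"x":0,"y":0,"z":0.004,"rx":0,"ry":0,"rz":0},{"gripper":255,"x":0,"y":0,"z":0.008,"rx":0,"ry":0,"rz":0},{"gripper":255,"x":0,"y":0,"z":0.012,"rx":0,"ry":0,"rz":0},{"gripper":255,"x":0,"y":0,"z":0.016,"rx":0,"ry":0,"rz":0},{"gripper":255,"x":0,"y":0,"z":0.02,"rx":0,"ry":0,"rz":0},{"gripper":255,"x":0,"y":0,"z":0.023,"rx":0,"ry":0,"rz":0},{"gripper":255,"x":0,"y":0,"z":0.023,"rx":0,"ry":0,"rz":0},{"gripper":255,"x":0,"y":0,"z":0.023,"rx":0,"ry":0,"rz":0},{"gripper":255,"x":0,"y":0,"z":0.023,"rx":0,"ry":0,"rz":0}]' 60
python3 - <<'E'
from h import *
s=sense();print(s['ft_force'],s['ft_torque'],s['tcp_pos'],s["gripper_width"])
p,d=grab("scene"); x,y=s["tcp_pos"][:2]
S=pts("scene",(250,370,60,260),.0,.4); S=S[np.hypot(S[:,0]-x,S[:,1]-y)<.012]
for lo,hi in((.095,.135),(.16,.172)):
    A=S[(S[:,2]>lo)&(S[:,2]<hi)]; print(lo,len(A),circ(A,.006,[x,y])[0].round(4))
B=pts("scene",(270,345,120,200),.165,.23,(10,32,110)); print("weight z",np.percentile(B[:,2],[3,97]).round(4))
u,v=305,200; cv2.imwrite("pics/s9.png",cv2.resize(p[v-50:v+50,u-50:u+50],None,fx=6,fy=6,interpolation=2))
E
```

```text
time_s: 19.82
tcp_pos: [0.5872, 0.0405, 0.2234]
tcp_rot: [2.22, 2.222, 0.001]
ft_force: [0.1, 0.1, -2.9]
gripper_width: 0.0121
[ 0.05729541  0.12622584 -2.90365205] [-0.01502639  0.00940603 -0.03692676] [0.58716151 0.04054725 0.22342063] 0.012141953327873023
0.095 64 [0.5865 0.041 ]
0.16 22 [0.5867 0.0416]
weight z [0.1887 0.2008]
```

View pics/s9.png

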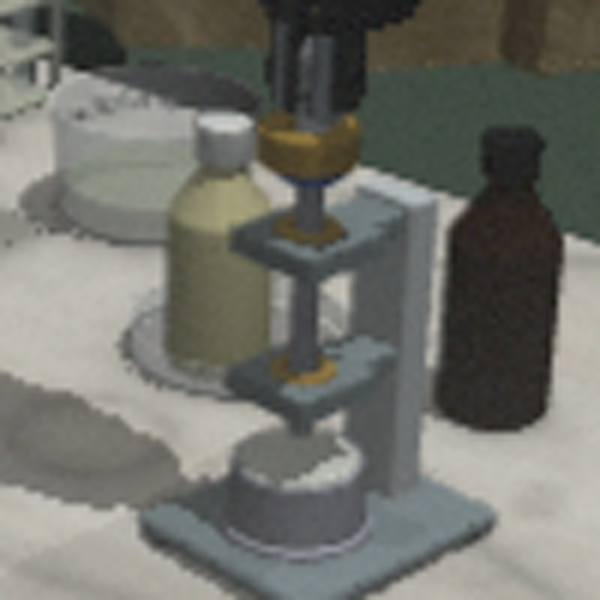

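The plunger is through both bushings, at crop (307,230) and (303,370). The weight is on the collar at (308,145), and the tip shows below the lower bushing at (302,425), clear of the specimen. All contact forces are near zero and the tip is about 12 mm above the specimen, so I hand in.

```bash
python3 -c "
from workcell import close_job
print(close_job())"
```

```text
the job is handed in; nothing more can be done
None
```

The brass weight is on the plunger's blue collar, and the plunger is held upright through both bushings, clear of the specimen. I handed the job in at about 20 s of the 72 s allowed; no verdict is reported.

**What I did:** I centred the brass ring by gripping it from two directions, lowered it over the plunger, released it and checked it was seated. I then gripped the shaft top, lifted the plunger and lowered it through the upper and then the lower bushing. The dark ring was never touched.

**Last checks before handing in:**
- **Tip height:** about 0.058 m, which is 12 mm above the specimen, worked out from the TCP height.
- **Forces:** side force and moment were near zero, and the vertical force matched the weight of the plunger and ring (2.9 N).
- **Weight:** its top measured 0.201 m against 0.200 m expected when seated.
- **Rod:** vertical to within about 1 mm between the brackets.

**What failed or disagreed:**
- My first move call was refused because its rows lacked some keys; nothing moved.
- The scene and top cameras differed by 1.5–3 mm in y for the bushing and the ring.
- There was a light side contact of about 2 N in the upper bushing, which I removed with a 1.2 mm shift.

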